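# Clear the clip shelf and hold the spring clip half open

### The job

I want to clip the hay rack back onto the rail: use the wooden scraper, not the fingers, to push all five wood chips off the raised shelf into the tray at its end, then stand the scraper back upright on its cork block and let go of it. Then press the thumb pad of the wider, empty spring clip half-way down with the fingertips, never right to its stop, and finish while still holding it there. Leave the comb's clip and everything else as they are.

Things in the scene. Friction and masses are not known exactly. Their poses are not given: they have to be found in the camera images.
- shelf: Fixed raised shelf, 250 mm along y; origin on the table under its middle, z up, yaw within 0.2 rad. Grey floor 45 mm above the table: a channel from x -57 to +55 mm, open at both y ends (+-125 mm). Near edge (-x): white lip 8 mm thick, top at 55 mm. Far edge: aluminium rail 38 mm wide, top at 57 mm. Jar and tin stand behind the rail's ends, near shelf x 175, y +-175 mm.
- tray: Fixed grey open catch tray 130 (x) x 150 (y) x 32 mm high, wall 4 mm, turned like the shelf, at its +y or -y end, edge tucked 12 mm under the shelf floor: what is pushed off that end drops in. Origin centre of its underside, 188 mm from the shelf's middle.
- rest: Fixed cork block 130 (x) x 150 (y) x 20 mm high at the shelf's other end (the one without the tray), tucked 12 mm under it; the scraper starts on it. Origin centre of its underside, 188 mm from the shelf's middle.
- scraper: Loose wooden scraper, 0.1 to 0.21 kg: blade block 98 (its x) x 26 (y) x 28 mm high; standing on its middle a grip 36 (x) x 24 mm (y), from 28 to 76 mm height. Stands upright on its blade; origin centre of its underside, z up. Starts within 17 mm of the cork block's middle, its x within 0.4 rad of the shelf's x.
- wide_clip: Fixed steel spring clip behind the rail, the WIDER of two (clip and thumb pad 44 mm wide, jaw empty), 45 to 75 mm from the shelf's middle along y, on either side. Origin on the table at shelf x = 0 (not at the clip), axes as the shelf's; the lever's hinge runs along y at x = 110, z = 75 mm; jaw toward -x, on the rail.
- wide_lever (a joint): Angle of the wide clip's sprung lever: 0 = jaw shut, 0.6 rad = pad right down on its stop; half-way is 0.3. Springs back when let go. At the pad it takes about 3 N to start, 8 N at half-way, 13 N at the stop.
- wide_lever_pad (a point): Middle of the upper face of the wide clip's thumb pad (36 along x, 44 mm along y), about 84 mm beyond the hinge (+x). At rest the pad slopes up away from the hinge at 0.3 rad, this point about 104 mm above the table. Pressed, it turns about the hinge: about 25 mm lower and level at half-way, 50 mm lower at the stop.
- comb_clip: Fixed steel spring clip of the same build, the NARROWER of the two (28 mm wide, thumb pad 18 mm wide), with a steel comb 62 mm long in its jaw; on the other half of the rail. Origin on the table at shelf x = 0, with the shelf's axes.
- comb_lever (a joint): Angle of the narrow comb clip's sprung lever, 0 = shut; to be left alone.
- chip1: Loose pale wood chip, flat block 26 x 20 x 9 mm, 12 g, one of five alike that start lying flat and apart on the laminate shelf's floor, centres within 58 mm of its middle along shelf y; origin centre of its underside.
- chip2: Loose pale wood chip, flat block 26 x 20 x 9 mm, 12 g, one of five alike that start lying flat and apart on the laminate shelf's floor, centres within 58 mm of its middle along shelf y; origin centre of its underside.
- chip3: Loose pale wood chip, flat block 26 x 20 x 9 mm, 12 g, one of five alike that start lying flat and apart on the laminate shelf's floor, centres within 58 mm of its middle along shelf y; origin centre of its underside.
- chip4: Loose pale wood chip, flat block 26 x 20 x 9 mm, 12 g, one of five alike that start lying flat and apart on the laminate shelf's floor, centres within 58 mm of its middle along shelf y; origin centre of its underside.
- chip5: Loose pale wood chip, flat block 26 x 20 x 9 mm, 12 g, one of five alike that start lying flat and apart on the laminate shelf's floor, centres within 58 mm of its middle along shelf y; origin centre of its underside.
- jar: Glass treat jar with steel lid, 56 mm across, 85 mm tall; bystander behind one end of the rail. Origin centre of its underside.
- tin: Round aluminium tin, 48 mm across, 40 mm tall; bystander behind the other end of the rail. Origin centre of its underside.
- bowl: Terracotta bowl, 140 mm across, 50 mm tall; bystander at the left. Origin centre of its underside.
- ball: Wicker ball, about 70 mm across; bystander beyond the shelf. Origin at its underside as built.
- scoop: Green plastic scoop, 80 x 60 x 35 mm cup with a 90 mm handle; bystander beyond the shelf. Origin centre of the cup's underside.
- hay_rack: White plastic hay rack, 100 x 200 x 150 mm; bystander at the right. Origin centre of its underside.
Things that resemble listed ones, but are neither listed nor needed, are in the scene too. Leave any blue or yellow look-alike of the wide_clip alone.

How it is judged:
By the outcome, as a careful person would: the job done as asked, in the order asked, and still so for the second after the job is handed in, while the arm keeps its last pose, push and grip.
It also fails if it takes over 58 s, if anything falls off the work surface, if the arm or the gripper's body presses on something with over 40 N, if the wrist force passes 120 N, or if a joint passes its speed limit or range.

### The arm

A 6-joint arm with a two-finger parallel gripper is mounted at the origin on the work surface. World frame = base frame: x ahead of the robot, y to its left, z up, the work surface at z = 0. Lengths are in mm, angles in rad, forces in N, time in s.
With the tool pointing down it reaches from about 275 to 750 mm from the base axis. Payload 10.2 kg.
Tool frame: the origin (TCP) lies at the very end of the fingers, on their centre line; the grasp point (between the pads) lies 19 mm behind it; z points along the fingers, y is the line along which they close (so a half turn about z gives the same grasp; the last joint's range is limited). The gripper opens to 85 mm and grips with 20 to 120 N. Pads are 22 mm wide; open, the fingers measure 114 mm over their backs; the gripper's body (76 mm by 85 mm) begins 54 mm behind the grasp point. The pads swing forward as they close: fully open they stand 13 mm farther back than shut.
Start: joints at [0.916, 0.313, 1.498, -0, 1.331, -0.223], TCP at [219.729, 476.813, 231.294] pointing down, gripper open.
Joint ranges: [-2.94, 2.94], [-0.97, 2.17], [0.19, 2.56], [-1.23, 4.37], [0.02, 3.11], [-2.88, 2.88]. Speed limits (rad/s): [2.39, 2.39, 3.01, 3.14, 3.14, 3.14].

### API

Orientations are given as a unit quaternion [w, x, y, z].
In Python, from rig import * gives the robot as it stands. The module is installed in compiled form; this text tells all that it offers.
- The arm moves only by the shell command python3 -m crank 'ROWS' [FORCE]. ROWS is JSON, a list that holds one entry, the list of rows, each a list of 7 numbers: the shift along the tool's x, y, z in units of 25 mm (1.0 is 25 mm), then the turn, a rotation vector about the tool's x, y, z in units of 8 degrees (1.0 is 8 degrees), then the finger opening in mm, from 0 to 85.4. A call has exactly 8 rows; each row shifts and turns the commanded pose from where the row before left it, along the tool's axes as they then stand; what a row does not reach is not made up. A row lasts 1/10 s, in which the tool goes at most 50 mm and 8.59 degrees, less where a joint would pass 70% of its speed; a pose out of reach is approached as far as the arm can. A call is refused whole if a number of a shift passes 1 or a number of a turn 1, either way. A call with a gripper value outside its range is refused whole. The fingers move at their own pace and stop on an object; FORCE is the grip in N (left out, the last holds). Time passes only in rows, so rows that do not move let the fingers close, or fill a call up. It gives the time, the measured TCP pose, the force, the opening and the grip force at its end, in the units of the state.
- sense(): the state, without advancing time (a new reading comes with each control period).
- capture(name): name is "side" or "top" or "wrist"; returns the picture (400x640x3 uint8, blue, green, red); there is no depth.
- camera_model(name): a dict with "fx", "fy", "cx", "cy" (pixels), "world_from_camera" (4x4, takes a point from camera to world coordinates); the wrist camera has in their place "T_tool_cam" (4x4, takes a point from camera to tool coordinates, whose origin is the TCP and whose axes are the flange's). Camera axes: x right, y up, looking along -z (the intrinsics and any distortion apply to the point x, -y, -z); pixel columns grow to the right and rows downward; lengths in mm; the calibration is good to about 2 mm. A picture is of the moment at which its call begins: read the wrist's pose just before it. camera_model takes no time and is no camera call.
- finish_job(): hands the job in; it is judged then, once.
The state is a dict: "time_s": time; "joints": joint angles; "dq": joint speeds; "tau": joint torques, N m; "eef_pos": TCP position; "ee_rot": TCP orientation; "force": force on the tool from outside, world axes, zero at the start; "wrist_torque": the same for the moment, N m; "grip_width": opening from 0.0 (shut) to 1.0 (fully open); "grip_force": force on a finger pad.
Only numpy, scipy, OpenCV 4.12 (cv2) and the standard library are available. Lean on these libraries where they do the work, as an engineer would, in place of code of your own. Each camera call takes 0.05 s, during which the arm holds its last target. There are 200 camera calls.

## Working session

There is one attempt and no reset: what is moved stays moved. The work goes in short steps, Python scripts to look and compute and a shell command to move; the robot and the scene stay as the last step left them, time stands still between calls to the robot, and variables do not carry over. Pictures are saved under pics/ and viewed, at most 12 in all, crops included, and the job is handed in when it is done.

```bash
mkdir -p pics; ls
cat > h.py <<'E'
from rig import *
import numpy as np, cv2
from scipy.spatial.transform import Rotation as R
def tool():
    s=sense(); q=s["ee_rot"]; T=np.eye(4); T[:3,:3]=R.from_quat([q[1],q[2],q[3],q[0]]).as_matrix(); T[:3,3]=s["eef_pos"]; return T
def wfc(name,T=None):
    m=camera_model(name)
    return m,(np.array(m["world_from_camera"]) if "world_from_camera" in m else (tool() if T is None else T)@np.array(m["T_tool_cam"]))
def ray(name,u,v,T=None):
    m,W=wfc(name,T); d=np.array([(u-m["cx"])/m["fx"],-(v-m["cy"])/m["fy"],-1]); return W[:3,3],W[:3,:3]@d
def onz(name,u,v,z,T=None):
    o,d=ray(name,u,v,T); return o+d*(z-o[2])/d[2]
def tri(*rs):
    A=0;b=0
    for o,d in rs:
        d=d/np.linalg.norm(d);P=np.eye(3)-np.outer(d,d);A=A+P;b=b+P@o
    return np.linalg.solve(A,b)
def proj(name,p,T=None):
    m,W=wfc(name,T); c=np.linalg.inv(W)@np.append(p,1); return m["cx"]+m["fx"]*c[0]/-c[2], m["cy"]-m["fy"]*c[1]/-c[2]
E
python3 - <<'E'
from h import *
s=sense();print(s)
T=tool()
for n in("top","side","wrist"):
    im=capture(n);cv2.imwrite(f"pics/{n}0.png",im);m=camera_model(n);print(n,{k:np.round(v,3).tolist() for k,v in m.items() if k!='name' and not isinstance(v,str)})
a=cv2.imread("pics/top0.png");b=cv2.imread("pics/side0.png")
E
```

```text
pics
{'time_s': 0.0, 'joints': array([ 9.15569831e-01,  3.13464409e-01,  1.49844035e+00, -1.69553049e-05,
        1.33098128e+00, -2.23411223e-01]), 'dq': array([ 1.22985556e-05,  4.31738090e-04, -7.95915795e-04, -2.82465779e-04,
        7.58184000e-04,  7.74473854e-04]), 'tau': array([ 3.07410583e-04, -4.12269080e+01, -2.59745032e+01, -1.93759711e-04,
        4.12012450e-03, -3.30026865e-05]), 'eef_pos': array([219.5846287 , 476.59299777, 230.72646735]), 'ee_rot': array([-2.67601041e-04,  2.14232063e-01,  9.76782578e-01, -5.88784857e-04]), 'force': array([-0.06826693,  0.88199732,  0.61038998]), 'wrist_torque': array([ 0.01271719,  0.02880393, -0.02799549]), 'grip_force': 0.0, 'grip_width': 0.9999524917762387}
top {'fx': 436.53, 'fy': 436.53, 'cx': 316.595, 'cy': 201.468, 'world_from_camera': [[-0.003, 0.999, -0.039, 409.805], [-1.0, -0.002, 0.007, -8.527], [0.006, 0.039, 0.999, 1311.938], [0.0, 0.0, 0.0, 1.0]]}
side {'fx': 382.444, 'fy': 382.444, 'cx': 320.765, 'cy': 203.511, 'world_from_camera': [[0.926, 0.274, -0.26, 151.133], [-0.378, 0.699, -0.608, -768.228], [0.015, 0.661, 0.75, 986.846], [0.0, 0.0, 0.0, 1.0]]}
wrist {'fx': 323.285, 'fy': 323.285, 'cx': 321.582, 'cy': 197.945, 'T_tool_cam': [[0.0, 0.965, 0.262, 66.045], [1.0, -0.0, -0.0, 0.105], [-0.0, 0.262, -0.965, -142.425], [0.0, 0.0, 0.0, 1.0]]}
```

View pics/top0.png

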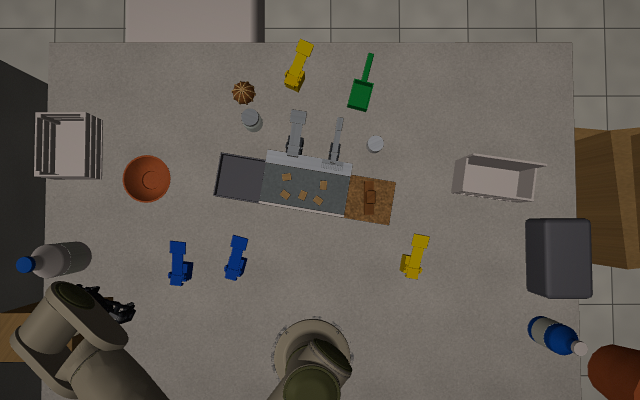

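View pics/side0.png

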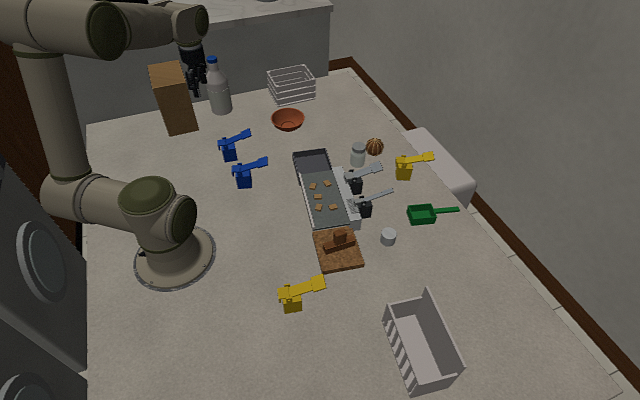

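The top view shows the tray at left (240,177), cork block at right (370,200) with the scraper on it, and five chips around (300,190). There are two steel clips on the rail: (297,130) wide and empty, (337,140) narrow. The yellow (300,65; 415,255) and blue (180,262; 237,257) ones are look-alikes to ignore. Next I'll confirm in an enlarged crop.

Run:
```python
import cv2
a=cv2.imread("pics/top0.png")[95:235,205:405];cv2.imwrite("pics/c1.png",cv2.resize(a,None,fx=4,fy=4,interpolation=cv2.INTER_CUBIC))
a=cv2.imread("pics/side0.png")[140:280,285:405];cv2.imwrite("pics/c2.png",cv2.resize(a,None,fx=4.2,fy=4.2,interpolation=cv2.INTER_CUBIC))
```

```text
(no output)
```

View pics/c1.png

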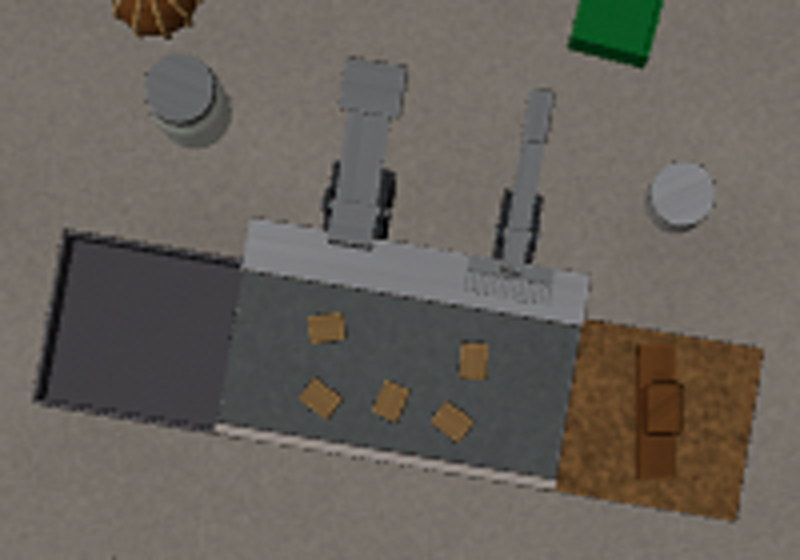

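View pics/c2.png

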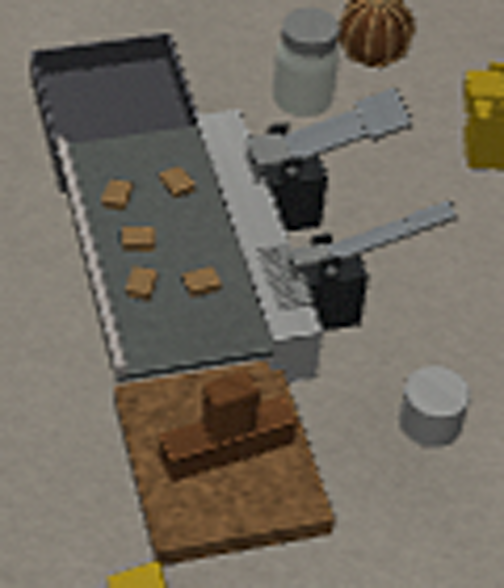

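The enlarged crops confirm the wide clip: pad at crop1 (373,88), about 62 px wide, jaw empty. The comb clip is at (540,115), its pad about 25 px wide. The scraper grip top is at crop1 (664,408) and crop2 (230,392). Next I'll measure positions.

Run:
```python
from h import *
np.set_printoptions(precision=1,suppress=True)
t=lambda x,y:(205+(x+.5)/4-.5,95+(y+.5)/4-.5)
s=lambda x,y:(285+(x+.5)/4.2-.5,140+(y+.5)/4.2-.5)
T=lambda x,y,z:onz("top",*t(x,y),z)
P=lambda a,b:tri(ray("top",*t(*a)),ray("side",*s(*b)))
print("grip tri",P((664,408),(231,392)),T(664,408,96))
print("blade ends mid z48",T(657,346,48),T(657,478,48))
print("cork corners",[T(*c,20) for c in((763,348),(737,520))])
n=[T(*c,55) for c in((215,427),(555,483))];print("lip outer top",n, 'yaw',np.arctan2(n[0][0]-n[1][0],n[0][1]-n[1][1])*-1)
print("lip tri",P((216,427),(62,140)),P((555,483),(118,366)))
print("rail far edge",T(250,219,57),T(588,274,57))
print("floor edges L,R",T(243,268,45),T(220,425,45),T(583,324,45),T(557,478,45))
print("pad tri",P((375,88),(385,118)),"z104",T(375,88,104))
print("pad corners",[T(*c,104) for c in((344,58),(407,66),(400,118),(338,108))])
print("tray",T(65,232,32),T(38,403,32))
for c in((325,327),(320,398),(391,400),(452,421),(474,361)):print("chip",T(*c,54))
```

```text
grip tri [ 470.5 -168.2   89.8] [ 470.2 -167.4   96. ]
blade ends mid z48 [ 517.6 -168.9   48. ] [ 421.8 -168.2   48. ]
cork corners [array([ 518.4, -251.2,   20. ]), array([ 390.8, -230.7,   20. ])]
lip outer top [array([459.3, 150.8,  55. ]), array([418.3, -93.8,  55. ])] yaw -0.16577721136597137
lip tri [460.  150.5  50. ] [416.9 -93.3  55.1]
rail far edge [609.4 125.7  57. ] [ 569.1 -118.3   57. ]
floor edges L,R [575.5 132.   45. ] [461.1 148.5  45. ] [ 534.1 -115.5   45. ] [422. -96.  45.]
pad tri [695.9  33.7  97. ] z104 [693.7  33.7 104. ]
pad corners [array([714.8,  55.3, 104. ]), array([709.1,  11.4, 104. ]), array([672.5,  16.3, 104. ]), array([679.6,  59.5, 104. ])]
tray [604.  264.4  32. ] [478.1 283.4  32. ]
chip [531.4  71.7  54. ]
chip [480.   75.3  54. ]
chip [478.5  24.2  54. ]
chip [463.2 -19.8  54. ]
chip [506.5 -35.8  54. ]
```

```bash
cat >> h.py <<'E'
np.set_printoptions(precision=2,suppress=True)
PSI=-0.166; C=np.array([499.,18.]); EX=np.array([np.cos(PSI),np.sin(PSI)]); EY=np.array([-EX[1],EX[0]])
def sh(x,y): return C+x*EX+y*EY
def tosh(p): d=np.array(p[:2])-C; return np.array([d@EX,d@EY])
def plan(xy,z,yaw):
    "tool y at angle yaw from world +y, tool x = -(scraper x); turn first (units), then shift in new tool axes (units)"
    T=tool(); c,s=np.cos(yaw),np.sin(yaw); Rt=np.array([[-c,-s,0],[-s,c,0],[0,0,-1.]]).T
    Rt=np.column_stack([[-c,-s,0],[-s,c,0],[0,0,-1]])
    r=R.from_matrix(T[:3,:3].T@Rt).as_rotvec(degrees=True)/8
    d=Rt.T@(np.array([*xy,z])-T[:3,3])/25
    print("turn",r,"then shift",d)
def st():
    s=sense(); T=tool(); print("t",round(s["time_s"],2),"pos",s["eef_pos"],"shelf",tosh(s["eef_pos"]),"yaw",round(float(np.arctan2(-T[0,1],T[1,1])),3),"F",s["force"],"w",round(85.4*s["grip_width"],1),"gf",round(s["grip_force"],1))
E
python3 -c "
from h import *
plan((470,-168),170,-0.007);st()"
```

```text
turn [-0.01 -0.   -3.04] then shift [-10.2  -25.72   2.43]
t 0.15 pos [219.62 476.65 230.87] shelf [-351.33  406.18] yaw -0.432 F [-0.17  0.68 -0.42] w 85.3 gf 0.0
```

```bash
python3 -m crank '[[[0,0,0,0,0,-1,85],[0,0,0,0,0,-1,85],[0,0,0,0,0,-1,85],[-0.4,-1,0,0,0,0,85],[-0.4,-1,0,0,0,0,85],[-0.4,-1,0,0,0,0,85],[-0.4,-1,0,0,0,0,85],[-0.4,-1,0,0,0,0,85]]]'; python3 -m crank '[[[-0.4,-1,0,0,0,0,85],[-0.4,-1,0,0,0,0,85],[-0.4,-1,0,0,0,0,85],[-0.4,-1,0,0,0,0,85],[-0.4,-1,0,0,0,0,85],[-0.4,-1,0,0,0,0,85],[-0.4,-1,0,0,0,0,85],[-0.4,-1,0,0,0,0,85]]]'; python3 -c "
from h import *
plan((470,-168),190,-0.007);st()"
```

```text
time_s: 0.95
eef_pos: [268.2, 350.1, 231.1]
ee_rot: [-0.0, 0.006, 1.0, -0.0]
force: [0.5, 0.4, 0.4]
grip_width: 0.992
grip_force: 0.0
time_s: 1.75
eef_pos: [345.7, 149.1, 231.2]
ee_rot: [-0.0, 0.006, 1.0, 0.0]
force: [0.1, 0.9, -0.8]
grip_width: 0.998
grip_force: 0.0
turn [ 0.   -0.   -0.04] then shift [ -5.06 -12.65   1.65]
t 1.75 pos [345.65 149.12 231.24] shelf [-172.9   103.97] yaw -0.013 F [ 0.12  0.88 -0.76] w 85.2 gf 0.0
```

```bash
python3 -m crank '[[[-0.4,-1,0,0,0,0,85],[-0.4,-1,0,0,0,0,85],[-0.4,-1,0,0,0,0,85],[-0.4,-1,0,0,0,0,85],[-0.4,-1,0,0,0,0,85],[-0.4,-1,0,0,0,0,85],[-0.4,-1,0,0,0,0,85],[-0.4,-1,0,0,0,0,85]]]' >/dev/null; python3 -m crank '[[[-0.4,-1,0.2,0,0,0,85],[-0.4,-1,0.3,0,0,0,85],[-0.4,-1,0.3,0,0,0,85],[-0.4,-1,0.3,0,0,0,85],[-0.26,-0.65,0.5,0,0,0,85],[0,0,0,0,0,0,85],[0,0,0,0,0,0,85],[0,0,0,0,0,0,85]]]'
python3 - <<'E'
from h import *
T=tool();im=capture("wrist");np.save("pics/T1.npy",T);st()
p=[proj("wrist",q,T) for q in [(470,-168,96),(421,-168,48),(518,-168,48)]]
for q in p: cv2.circle(im,(int(q[0]),int(q[1])),2,(0,0,255),1)
print(np.array(p));cv2.imwrite("pics/w1.png",im)
E
```

```text
time_s: 3.35
eef_pos: [467.9, -167.0, 191.8]
ee_rot: [0.0, 0.006, 1.0, -0.0]
force: [-0.6, 0.2, 0.5]
grip_width: 0.995
grip_force: 0.0
t 3.4 pos [ 467.95 -167.02  191.97] shelf [  -0.05 -187.6 ] yaw -0.012 F [ 0.66 -1.03 -0.4 ] w 84.9 gf 0.0
[[320.35 202.09]
 [319.84 132.74]
 [321.21 236.8 ]]
```

View pics/w1.png

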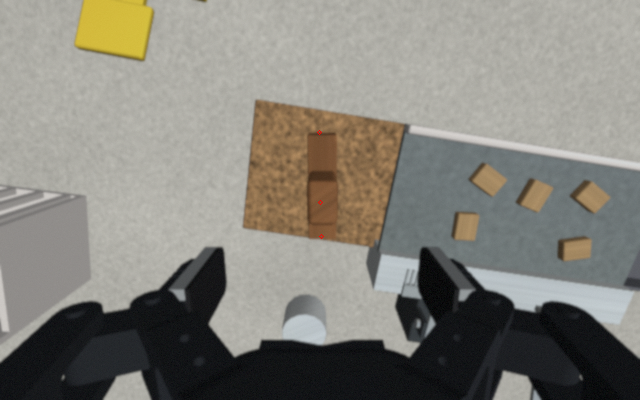

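The wrist picture shows the grip top face at u 309–337, v 180–224 (centre 323,202), matching my estimate; the shelf corner is at (407,128).

Run:
```python
from h import *
T=np.load("pics/T1.npy")
print(tri(ray("wrist",323,202,T),ray("top",205+664/4-.4,95+408/4-.4)), onz("wrist",323,202,96,T))
for q,z in(((407,136),45),((411,126),55),((375,289),57),((256,100),20),((243,228),20),((590,197),54),((536,195),54)):
    p=onz("wrist",*q,z,T);print(p,tosh(p))
plan((470,-166.8),60,-0.007)
```

```text
[ 469.82 -166.53   97.63] [ 469.96 -165.97   96.  ]
[424.94 -91.26  45.  ] [ -54.99 -119.99]
[415.86 -90.95  55.  ] [ -63.99 -121.19]
[ 568.8  -116.82   57.  ] [  91.12 -121.44]
[ 392.23 -227.19   20.  ] [ -64.78 -259.46]
[ 518.67 -248.91   20.  ] [  63.5  -259.99]
[480.15  73.71  54.  ] [-27.8   51.83]
[477.71  24.97  54.  ] [-22.15   3.35]
turn [-0.    0.01 -0.04] then shift [-0.08  0.01  5.28]
```

```bash
python3 -m crank '[[[-0.08,0,0.8,0,0,0,85],[0,0,0.8,0,0,0,85],[0,0,0.8,0,0,0,85],[0,0,0.8,0,0,0,85],[0,0,0.8,0,0,0,85],[0,0,0.7,0,0,0,85],[0,0,0.6,0,0,0,85],[0,0,0,0,0,0,85]]]' >/dev/null;  python3 -m crank '[[[0,0,0,0,0,0,20],[0,0,0,0,0,0,20],[0,0,0,0,0,0,20],[0,0,0,0,0,0,20],[0,0,0,0,0,0,10],[0,0,0,0,0,0,10],[0,0,0,0,0,0,10],[0,0,0,0,0,0,10]]]' 70
python3 - <<'E'
from h import *
st();plan((470,-166.8),92,PSI)
E
```

```text
time_s: 5.0
eef_pos: [470.1, -167.9, 59.3]
ee_rot: [0.0, 0.006, 1.0, -0.0]
force: [-1.6, 0.3, 6.1]
grip_width: 0.272
grip_force: 68.6
t 5.0 pos [ 470.09 -167.88   59.34] shelf [   2.2 -188.1] yaw -0.013 F [-1.58  0.32  6.07] w 23.2 gf 68.6
turn [-0.   0.   1.1] then shift [ 0.01  0.04 -1.31]
```

```bash
python3 -m crank '[[[0,0,-0.4,0,0,0,10],[0,0,-0.5,0,0,0,10],[0,0,-0.4,0,0,0.3,10],[0,0,0,0,0,0.4,10],[0,0,0,0,0,0.4,10],[0.15,0,0,0,0,0,10],[0,0,0,0,0,0,10],[0,0,0,0,0,0,10]]]'
python3 - <<'E'
from h import *
st();plan(sh(-1.5,-115),92,PSI)
T=tool();im=capture("wrist");np.save("pics/T2.npy",T);cv2.imwrite("pics/w2.png",im)
E
```

```text
time_s: 5.8
eef_pos: [466.2, -167.1, 91.6]
ee_rot: [0.0, 0.083, 0.997, -0.0]
force: [-0.2, -0.3, -2.1]
grip_width: 0.269
grip_force: 68.7
t 5.8 pos [ 466.19 -167.13   91.6 ] shelf [  -1.77 -188.01] yaw -0.166 F [-0.18 -0.27 -2.13] w 23.0 gf 68.7
turn [-0.  0.  0.] then shift [-0.01  2.92 -0.02]
```

View pics/w2.png

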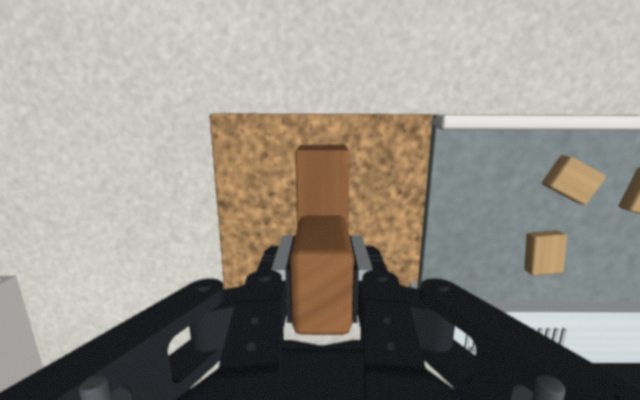

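The scraper hangs upright and square to the shelf: the blade's near end is at (297–349, 147) and the lip's inner edge at row about 128. I'll check the clearance.

Run:
```python
from h import *
T=np.load("pics/T2.npy")
for q,z in(((322,147),80.3),((297,147),80.3),((349,147),80.3),((434,129),45),((434,117),55),((560,128),45),((560,129),55),((455,311),57),((700-60,311),57)):
    p=onz("wrist",*q,z,T);print(q,z,tosh(p))
```

```text
(322, 147) 80.3 [ -50.93 -187.77]
(297, 147) 80.3 [ -50.92 -199.58]
(349, 147) 80.3 [ -50.94 -175.01]
(434, 129) 45 [ -57.34 -123.6 ]
(434, 117) 55 [ -64.21 -127.59]
(560, 128) 45 [-57.96 -51.57]
(560, 129) 55 [-57.95 -58.68]
(455, 311) 57 [  53.78 -104.22]
(640, 311) 57 [53.67 11.77]
```

```bash
python3 -m crank '[[[0,0.7,0,0,0,0,10],[0,0.8,0,0,0,0,10],[0,0.8,0,0,0,0,10],[0,0.7,0,0,0,0,10],[0,0,0.1,0,0,0,10],[0,0,0.08,0,0,0,10],[0,0.2,0,0,0,0,10],[0,0.3,0,0,0,0,10]]]'; python3 -c "
from h import *
st()"; python3 -m crank '[[[0,0.4,0,0,0,0,10],[0,0.4,0,0,0,0,10],[0,0.4,0,0,0,0,10],[0,0.4,0,0,0,0,10],[0,0.4,0,0,0,0,10],[0,0.4,0,0,0,0,10],[0,0.4,0,0,0,0,10],[0,0.4,0,0,0,0,10]]]'
python3 - <<'E'
from h import *
st();plan(sh(-1.8,137),87,PSI)
E
```

```text
time_s: 6.65
eef_pos: [480.7, -81.2, 86.7]
ee_rot: [-0.0, 0.084, 0.996, 0.0]
force: [-0.4, 0.7, -1.2]
grip_width: 0.268
grip_force: 68.9
t 6.65 pos [480.71 -81.2   86.72] shelf [  -1.65 -100.86] yaw -0.168 F [-0.39  0.7  -1.18] w 22.9 gf 68.9
time_s: 7.45
eef_pos: [494.1, -1.1, 86.8]
ee_rot: [0.0, 0.083, 0.997, -0.0]
force: [0.3, -1.1, -1.3]
grip_width: 0.272
grip_force: 69.0
t 7.45 pos [494.12  -1.1   86.82] shelf [ -1.65 -19.64] yaw -0.166 F [ 0.28 -1.08 -1.28] w 23.3 gf 69.0
turn [-0.  0. -0.] then shift [ 0.01  6.27 -0.01]
```

```bash
python3 -m crank '[[[0,0.4,0,0,0,0,10],[0,0.4,0,0,0,0,10],[0,0.4,0,0,0,0,10],[0,0.4,0,0,0,0,10],[0,0.4,0,0,0,0,10],[0,0.4,0,0,0,0,10],[0,0.4,0,0,0,0,10],[0,0.4,0,0,0,0,10]]]'; python3 -c "
from h import *
st()"; python3 -m crank '[[[0,0.4,0,0,0,0,10],[0,0.4,0,0,0,0,10],[0,0.4,0,0,0,0,10],[0,0.4,0,0,0,0,10],[0,0.4,0,0,0,0,10],[0,0.4,0,0,0,0,10],[0,0.4,0,0,0,0,10],[0,0.3,0,0,0,0,10]]]'
python3 - <<'E'
from h import *
st()
a=capture("top")[95:235,205:405];b=capture("side")[130:280,285:405]
cv2.imwrite("pics/m1.png",np.hstack([cv2.resize(a,(500,350),interpolation=3),cv2.resize(b,(280,350),interpolation=3)]))
E
```

```text
time_s: 8.25
eef_pos: [507.4, 77.8, 86.8]
ee_rot: [0.0, 0.083, 0.997, 0.0]
force: [-0.4, -0.9, -1.8]
grip_width: 0.272
grip_force: 69.1
t 8.25 pos [507.37  77.84  86.8 ] shelf [-1.63 60.4 ] yaw -0.166 F [-0.41 -0.94 -1.77] w 23.2 gf 69.1
time_s: 9.05
eef_pos: [520.2, 154.3, 86.8]
ee_rot: [0.0, 0.083, 0.997, 0.0]
force: [-1.1, -0.6, -1.4]
grip_width: 0.273
grip_force: 69.1
t 9.05 pos [520.19 154.33  86.76] shelf [ -1.63 137.96] yaw -0.166 F [-1.07 -0.55 -1.37] w 23.3 gf 69.1
```

View pics/m1.png

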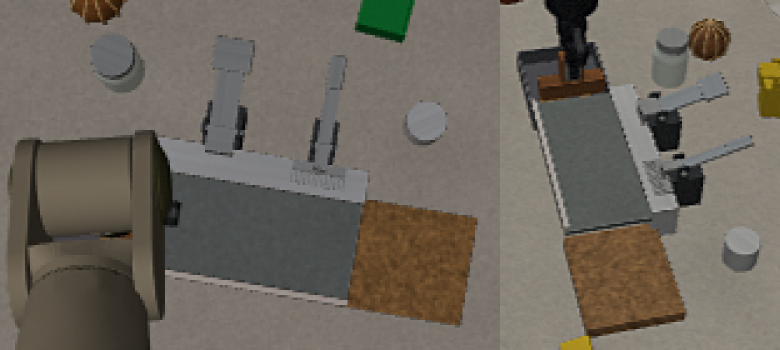

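The shelf is empty in both views: the blade is past the tray-end edge and no chips are left on the floor. Now I'll go back to the cork block.

```bash
python3 -m crank '[[[0,0,-0.4,0,0,0,10],[0,-0.5,-0.4,0,0,0,10],[0,-1,0,0,0,0,10],[0,-1,0,0,0,0,10],[0,-1,0,0,0,0,10],[0,-1,0,0,0,0,10],[0,-1,0,0,0,0,10],[0,-1,0,0,0,0,10]]]'>/dev/null; python3 -m crank '[[[0,-1,0,0,0,0,10],[0,-1,0,0,0,0,10],[0,-1,0,0,0,0,10],[0,-1,0,0,0,0,10],[0,-1,0,0,0,0,10],[0,-1,0,0,0,0,10],[0,-0.5,0,0,0,0,10],[0,0,0,0,0,0,10]]]' >/dev/null
python3 - <<'E'
from h import *
st();plan(sh(-1,-188),61,PSI)
a=capture("top")[95:235,205:405];b=capture("side")[130:280,285:405]
cv2.imwrite("pics/m2.png",np.hstack([cv2.resize(a,(500,350),interpolation=3),cv2.resize(b,(280,350),interpolation=3)]))
E
```

```text
t 10.75 pos [ 465.84 -168.68  107.42] shelf [  -1.85 -189.59] yaw -0.169 F [-0.16  0.55 -1.8 ] w 23.2 gf 69.1
turn [-0.    0.01 -0.02] then shift [-0.03  0.06  1.86]
```

View pics/m2.png

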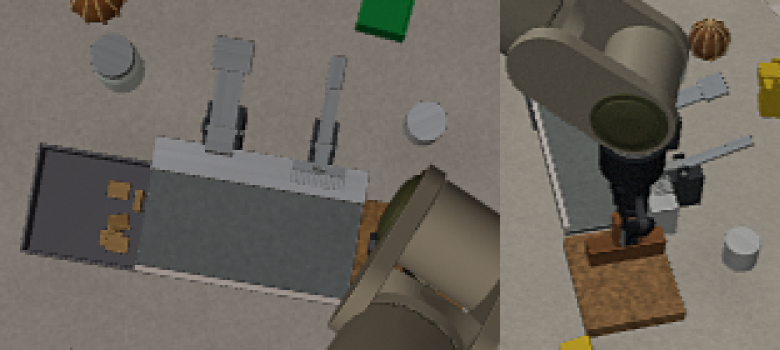

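All five chips lie in the tray: (119,189), (139,200), (120,222), (106,240), (117,243). Next I'll lower the scraper onto the cork.

```bash
python3 -m crank '[[[0,0.04,0.4,0,0,0,10],[0,0,0.5,0,0,0,10],[0,0,0.5,0,0,0,10],[0,0,0.3,0,0,0,10],[0,0,0.1,0,0,0,10],[0,0,0.08,0,0,0,10],[0,0,0.04,0,0,0,10],[0,0,0,0,0,0,10]]]'
python3 - <<'E'
from h import *
st()
E
```

```text
time_s: 11.65
eef_pos: [466.5, -166.1, 59.4]
ee_rot: [0.0, 0.083, 0.997, -0.0]
force: [-3.3, 1.4, 3.2]
grip_width: 0.273
grip_force: 69.5
t 11.65 pos [ 466.51 -166.12   59.4 ] shelf [  -1.62 -186.96] yaw -0.166 F [-3.3   1.45  3.2 ] w 23.3 gf 69.5
```

```bash
python3 -m crank '[[[0,0,0,0,0,0,25],[0,0,0,0,0,0,35],[0,0,0,0,0,0,60],[0,0,0,0,0,0,85],[0,0,0,0,0,0,85],[0,0,0,0,0,0,85],[0,0,0,0,0,0,85],[0,0,0,0,0,0,85]]]'; python3 -m crank '[[[0,0,-0.4,0,0,0,85],[0,0,-0.8,0,0,0,85],[0,0,-1,0,0,0,85],[0,0,-1,0,0,0,85],[0,0,-1,0,0,0,85],[0,0,-1,0,0,0,85],[0,0,-0.6,0,0,0,85],[0,0,0,0,0,0,20]]]'
python3 - <<'E'
from h import *
st();p=sh(165,33+16);plan(p,226,PSI)
T=tool();im=capture("wrist");b=capture("side")[130:280,285:405];cv2.imwrite("pics/w3.png",np.hstack([cv2.resize(im,(480,300)),cv2.resize(b,(240,300))]))
E
```

```text
time_s: 12.45
eef_pos: [466.4, -166.1, 58.8]
ee_rot: [-0.0, 0.083, 0.997, -0.0]
force: [0.5, -1.0, 0.0]
grip_width: 0.994
grip_force: 0.0
time_s: 13.25
eef_pos: [467.1, -166.5, 206.3]
ee_rot: [0.002, 0.083, 0.997, -0.001]
force: [-0.8, 0.6, -0.7]
grip_width: 0.849
grip_force: 0.0
t 13.25 pos [ 467.09 -166.54  206.28] shelf [  -0.98 -187.28] yaw -0.166 F [-0.85  0.62 -0.71] w 72.5 gf 0.0
turn [-0.01  0.03 -0.  ] then shift [-6.64  9.45 -0.79]
```

View pics/w3.png

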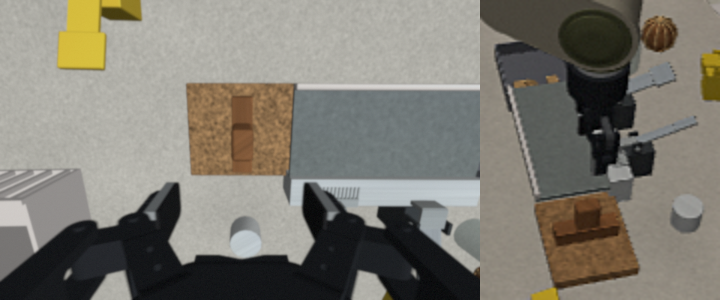

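The scraper stands upright and free, square on the cork (242,135 in the wrist half). Now to the wide clip's pad.

```bash
python3 -m crank '[[[-0.8,1,0,0,0,0,0],[-0.8,1,0,0,0,0,0],[-0.8,1,0,0,0,0,0],[-0.8,1,0,0,0,0,0],[-0.8,1,0,0,0,0,0],[-0.8,1,0,0,0,0,0],[-0.8,1,0,0,0,0,0],[-0.8,1,0,0,0,0,0]]]' 40; python3 -m crank '[[[-0.8,1,0.2,0,0,0,0],[-0.5,0.5,0.3,0,0,0,0],[0,0,0.3,0,0,0,0],[0,0,0,0,0,0,0],[0,0,0,0,0,0,0],[0,0,0,0,0,0,0],[0,0,0,0,0,0,0],[0,0,0,0,0,0,0]]]'
python3 - <<'E'
from h import *
st();T=tool();im=capture("wrist");np.save("pics/T4.npy",T)
p=tri(ray("top",205+375/4-.4,95+88/4-.4),ray("side",285+385/4.2-.4,140+118/4.2-.4))
print(proj("wrist",(698,35,104),T));cv2.imwrite("pics/w4.png",im)
E
```

```text
time_s: 14.15
eef_pos: [657.8, 5.7, 202.2]
ee_rot: [-0.001, 0.083, 0.997, 0.0]
force: [-1.0, -0.3, 0.2]
grip_width: 0.006
grip_force: 0.0
time_s: 14.95
eef_pos: [695.5, 35.9, 184.3]
ee_rot: [0.0, 0.083, 0.997, -0.0]
force: [-0.1, -0.4, -0.9]
grip_width: -0.0
grip_force: 0.0
t 14.95 pos [695.52  35.9  184.3 ] shelf [190.87  50.13] yaw -0.167 F [-0.14 -0.38 -0.91] w -0.0 gf 0.0
(np.float64(320.813205108348), np.float64(208.63867927557456))
```

View pics/w4.png

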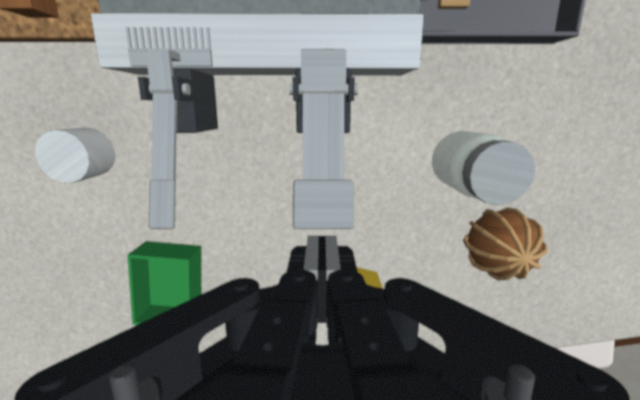

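The pad is at u 293–353, v 180–228 (centre 323,203), with the fingertips closed just behind it. The comb pad at (161,203) is well clear.

Run:
```python
from h import *
T=np.load("pics/T4.npy")
a=tri(ray("wrist",323,203,T),ray("top",205+374/4-.4,95+88/4-.4),ray("side",285+385/4.2-.4,140+118/4.2-.4));print("pad",a,tosh(a))
b=onz("wrist",323,203,104,T);print(b,tosh(b))
for q,z in(((290,88),75),((357,88),75)):
    p=onz("wrist",*q,z,T);print("hinge",p,tosh(p))
plan(sh(195,51.5),110,PSI);plan(sh(195,51.5),79,PSI)
```

```text
pad [696.8   35.69  94.75] [192.16  50.13]
[694.09  37.25 104.  ] [189.23  51.22]
hinge [611.16  26.52  75.  ] [109.21  26.93]
hinge [619.36  75.31  75.  ] [109.24  76.41]
turn [-0.    0.   -0.01] then shift [-0.16  0.05  2.97]
turn [-0.    0.   -0.01] then shift [-0.16  0.05  4.21]
```

```bash
python3 -m crank '[[[-0.16,0.05,0.5,0,0,0,0],[0,0,0.6,0,0,0,0],[0,0,0.6,0,0,0,0],[0,0,0.6,0,0,0,0],[0,0,0.4,0,0,0,0],[0,0,0.2,0,0,0,0],[0,0,0,0,0,0,0],[0,0,0,0,0,0,0]]]' >/dev/null; python3 -c "
from h import *
st()"; python3 -m crank '[[[0,0,0.1,0,0,0,0],[0,0,0.1,0,0,0,0],[0,0,0.1,0,0,0,0],[0,0,0.1,0,0,0,0],[0,0,0,0,0,0,0],[0,0,0,0,0,0,0],[0,0,0,0,0,0,0],[0,0,0,0,0,0,0]]]' > /dev/null; python3 -c "
from h import *
st()"
```

```text
t 15.8 pos [700.04  36.74 111.91] shelf [195.18  51.71] yaw -0.166 F [ 0.34 -0.16  0.4 ] w -0.2 gf 0.0
t 16.6 pos [699.91  36.73 101.55] shelf [195.05  51.67] yaw -0.167 F [ 2.24 -0.63  3.66] w 0.2 gf 1.8
```

```bash
python3 -m crank '[[[0,0,0.1,0,0,0,0],[0,0,0.1,0,0,0,0],[0,0,0.1,0,0,0,0],[0,0,0.1,0,0,0,0],[0,0,0.1,0,0,0,0],[0,0,0,0,0,0,0],[0,0,0,0,0,0,0],[0,0,0,0,0,0,0]]]' >/dev/null; python3 -c "
from h import *
for i in range(3): st();capture('top')"; python3 -m crank '[[[0,0,0.1,0,0,0,0],[0,0,0.1,0,0,0,0],[0,0,0.1,0,0,0,0],[0,0,0.05,0,0,0,0],[0,0,0,0,0,0,0],[0,0,0,0,0,0,0],[0,0,0,0,0,0,0],[0,0,0,0,0,0,0]]]' > /dev/null; python3 -c "
from h import *
for i in range(4): st();b=capture('side')
cv2.imwrite('pics/s5.png',cv2.resize(b[130:280,285:465],None,fx=4,fy=4,interpolation=3))
F=np.array([sense()['force']]);print(F)
cv2.imwrite('pics/t5.png',capture('top'))"
```

```text
t 17.4 pos [700.01  36.69  88.93] shelf [195.16  51.65] yaw -0.167 F [ 3.47 -1.69  6.11] w -0.1 gf 2.7
t 17.45 pos [699.99  36.7   88.9 ] shelf [195.14  51.66] yaw -0.167 F [2.76 0.09 6.4 ] w 0.1 gf 2.7
t 17.5 pos [700.02  36.72  88.97] shelf [195.16  51.68] yaw -0.167 F [ 3.98 -0.43  5.63] w -0.1 gf 2.7
t 18.35 pos [700.61  36.6   80.76] shelf [195.77  51.66] yaw -0.167 F [ 4.59 -1.45  6.76] w 0.0 gf 3.5
t 18.4 pos [700.6   36.58  80.73] shelf [195.76  51.64] yaw -0.167 F [4.72 0.13 7.16] w -0.2 gf 3.5
t 18.45 pos [700.61  36.59  80.74] shelf [195.77  51.65] yaw -0.167 F [ 5.43 -0.68  7.08] w -0.1 gf 3.5
t 18.5 pos [700.62  36.57  80.77] shelf [195.78  51.63] yaw -0.167 F [ 5.41 -1.71  6.54] w -0.2 gf 3.5
[[ 4.41 -0.94  7.26]]
```

```bash
python3 -m crank '[[[0,0,0.07,0,0,0,0],[0,0,0,0,0,0,0],[0,0,0,0,0,0,0],[0,0,0,0,0,0,0],[0,0,0,0,0,0,0],[0,0,0,0,0,0,0],[0,0,0,0,0,0,0],[0,0,0,0,0,0,0]]]' > /dev/null
python3 - <<'E'
from h import *
F=[]
for i in range(8): b=capture('side');F.append(sense()['force'])
st();print(np.mean(F,0))
t=capture('top')[95:235,205:405]
cv2.imwrite('pics/s6.png',np.hstack([cv2.resize(b[130:280,285:465],(480,400),interpolation=3),cv2.resize(t,(320,400*1),interpolation=3)]))
E
```

```text
t 19.8 pos [700.7   36.58  79.14] shelf [195.86  51.66] yaw -0.167 F [5.38 0.49 7.58] w 0.4 gf 3.9
[ 5.07 -0.83  7.72]
```

View pics/s6.png

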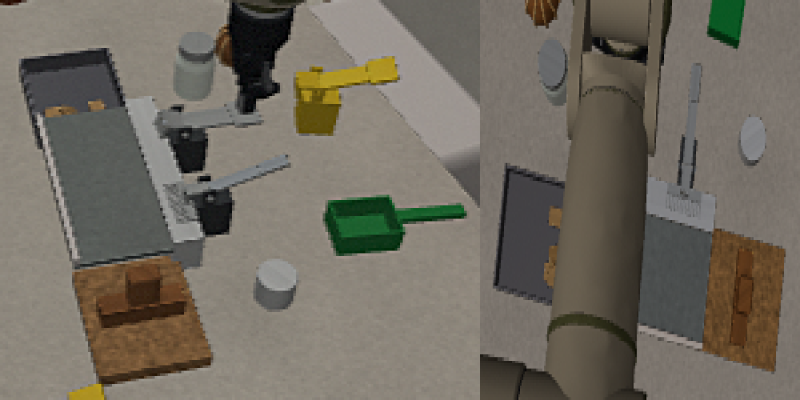

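The side view shows the wide lever level under the fingertips (z 79 mm, 7.7 N, both matching half-way). The scraper is upright, the chips are in the tray and the comb clip is untouched. I'm handing the job in.

```bash
python3 -c "
from rig import *
print(finish_job())"
```

```text
the job is handed in; nothing more can be done
None
```

The job is handed in at about 20 s: all five chips are in the tray, the scraper stands upright and released on its cork block, and the fingertips are holding the wide clip's pad about half-way down (tip at 79 mm, about 7.7 N).

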